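# Burnish the edge of a commemorative medal

## Task

Press the polish sprayer's red cap right down for a moment and let it spring up, then take the burnisher out of its slotted rest and set its white tip against the medal's edge at the green dot. Run the tip gently along the edge past all the white dots to the red dot, staying in contact all the way (come to the edge only by the green dot and leave it only by the red one). Then hang the burnisher upright, collar on the walls, in the middle of its rest and let go, leaving the gift box, small medal and wax tin where they are.

Things in the scene. Friction and masses are not known exactly. Their poses are not given: they have to be found in the camera images.
- stand: fixed wooden stand (base 110 x 110 x 12 mm) with a flat three-lobed bronze medal; origin on the table under the medal's centre, z up. Medal edge upright, 39 to 51 mm above the table, 52 + 5*cos(3a) mm from the centre at angle a counterclockwise from the stand's x axis. Eight dots on top, 6 mm in from the edge: green (start) at a = -174 deg, six white every 24 deg, red (end) at -6 deg. Star in the middle to 59 mm
- dot0 (a point): point on the medal's upright edge, half-way up (45 mm above the table), beside the green start dot
- dot1 (a point): point on the medal's upright edge, half-way up (45 mm above the table), beside the white dot 1 of 6
- dot2 (a point): point on the medal's upright edge, half-way up (45 mm above the table), beside the white dot 2 of 6
- dot3 (a point): point on the medal's upright edge, half-way up (45 mm above the table), beside the white dot 3 of 6
- dot4 (a point): point on the medal's upright edge, half-way up (45 mm above the table), beside the white dot 4 of 6
- dot5 (a point): point on the medal's upright edge, half-way up (45 mm above the table), beside the white dot 5 of 6
- dot6 (a point): point on the medal's upright edge, half-way up (45 mm above the table), beside the white dot 6 of 6
- dot7 (a point): point on the medal's upright edge, half-way up (45 mm above the table), beside the red end dot
- sprayer: fixed white polish bottle, 58 mm wide, blue band, on a 90 mm square wooden foot 8 mm high, standing 125 to 150 mm from the medal's centre on the side away from the dots; origin under its centre on the table; its nozzle points along its -y, to the medal
- cap_top (a point): centre of the top face of the sprayer's red cap (32 mm wide, 22 mm tall), 162 mm above the table when up
- cap (a joint): travel of the red cap, m: 0 up, 0.008 fully down; counts as pressed beyond 0.006. A spring pushes it up: 1.8 N to start, 5.4 N fully down
- rest: fixed wooden rest: two upright walls along its x axis, 80 mm long, 18 mm thick, tops 85 mm above the table, with a 24 mm wide slot between them, open at both ends and at the top, over a 90 x 80 x 12 mm base; origin on the table under its centre
- burnisher: loose upright tool, about 120 g; origin at the grip's centre, z up. Orange grip 16 x 16 mm (flats across x and y), from 32 mm below to 28 mm above the origin; 40 mm brass collar from 40 to 32 mm below; from 42 mm below a springy black neck that bends any way sideways and springs straight, with the white tip. Starts hanging in the rest, collar on the wall tops, origin 125 mm above the table
- grip (a point): centre of the burnisher's orange grip, same as the burnisher's origin
- tip_centre (a point): centre of the burnisher's white tip, an upright drum 10 mm wide and 16 mm tall, 97 mm below the grip's centre when the neck is straight; pushed sideways it yields about 0.6 N per mm, so 3 to 6 mm of yield is a good light pressure; touching means the tip's centre is 5 mm from the edge
- gift_box: bystander: closed dark brown box 90 x 120 x 45 mm with a medal on its lid; origin under its centre
- small_medal: bystander: loose round medal 52 mm wide, 8 mm thick; origin under its centre
- wax_tin: bystander: round tin 66 mm wide, 31 mm tall, green lid; origin under its centre
There are look-alikes about, which are no part of the job. There is more than one size of the sprayer; the one meant has the size given above. Of the things that look like the burnisher, the largest one is meant.

How it is judged:
On the way, in this order (a step that is already met when the one before it is completed fails the run):
1. the sprayer's red cap is pressed down (value of joint cap above 0.006 m), for 0.1 s.
2. the white tip touches the medal's edge at the green start dot, the cap having sprung back up (horizontal distance between tip_centre and dot0 below 0.0115 m and contact force between burnisher and stand above 0.25 N and height (world z) of tip_centre between 0.031 and 0.059 m and value of joint cap below 0.0015 m), for 0.15 s.
3. the white tip touches the medal's edge at the white dot 1 of 6 (horizontal distance between tip_centre and dot1 below 0.0115 m and contact force between burnisher and stand above 0.25 N and height (world z) of tip_centre between 0.031 and 0.059 m), for 0.15 s.
4. the white tip touches the medal's edge at the white dot 2 of 6 (horizontal distance between tip_centre and dot2 below 0.0115 m and contact force between burnisher and stand above 0.25 N and height (world z) of tip_centre between 0.031 and 0.059 m), for 0.15 s.
5. the white tip touches the medal's edge at the white dot 3 of 6 (horizontal distance between tip_centre and dot3 below 0.0115 m and contact force between burnisher and stand above 0.25 N and height (world z) of tip_centre between 0.031 and 0.059 m), for 0.15 s.
6. the white tip touches the medal's edge at the white dot 4 of 6 (horizontal distance between tip_centre and dot4 below 0.0115 m and contact force between burnisher and stand above 0.25 N and height (world z) of tip_centre between 0.031 and 0.059 m), for 0.15 s.
7. the white tip touches the medal's edge at the white dot 5 of 6 (horizontal distance between tip_centre and dot5 below 0.0115 m and contact force between burnisher and stand above 0.25 N and height (world z) of tip_centre between 0.031 and 0.059 m), for 0.15 s.
8. the white tip touches the medal's edge at the white dot 6 of 6 (horizontal distance between tip_centre and dot6 below 0.0115 m and contact force between burnisher and stand above 0.25 N and height (world z) of tip_centre between 0.031 and 0.059 m), for 0.15 s.
9. the white tip touches the medal's edge at the red end dot (horizontal distance between tip_centre and dot7 below 0.0115 m and contact force between burnisher and stand above 0.25 N and height (world z) of tip_centre between 0.031 and 0.059 m), for 0.15 s.
10. the burnisher hangs in its rest again, released (x of grip in the frame of rest between -0.025 and 0.025 m and y of grip in the frame of rest between -0.009 and 0.009 m and z of grip in the frame of rest between 0.121 and 0.129 m and angle between grip's own z axis and vertical below 0.08 rad and linear speed of burnisher below 0.03 m/s and contact force between burnisher and the fingers below 0.05 N and contact force between burnisher and rest above 0.3 N), for 0.3 s.
At the end, for the whole second after the job is handed in: The burnisher hangs still and upright (within 0.08 rad) in its rest with its collar on the wall tops (grip centre 121 to 129 mm above the table), within 25 mm of the rest's middle along the slot and 9 mm across it, let go; the sprayer's cap is up (within 1.5 mm) (all of step 10 and value of joint cap below 0.0015 m); the robot touches nothing.
It fails at once if part way along (by white dots 2 to 5) the tip leaves the edge by more than 6 to 12 mm, or comes to it there ((horizontal distance between tip_centre and dot2 below 0.022 m and height (world z) of tip_centre below 0.075 m and (horizontal distance between tip_centre and stand above 0.068 m or height (world z) of tip_centre above 0.062 m)) or (horizontal distance between tip_centre and dot3 below 0.022 m and height (world z) of tip_centre below 0.075 m and (horizontal distance between tip_centre and stand above 0.068 m or height (world z) of tip_centre above 0.062 m)) or (horizontal distance between tip_centre and dot4 below 0.022 m and height (world z) of tip_centre below 0.075 m and (horizontal distance between tip_centre and stand above 0.0654 m or height (world z) of tip_centre above 0.062 m)) or (horizontal distance between tip_centre and dot5 below 0.022 m and height (world z) of tip_centre below 0.075 m and (horizontal distance between tip_centre and stand above 0.0624 m or height (world z) of tip_centre above 0.062 m))).
It fails at once if the burnisher is pressed on the medal with more than 15 N (contact force between burnisher and stand above 15 N).
It fails at once if the sprayer is pushed with more than 30 N (contact force between sprayer and anything else above 30 N).
It fails at once if the gift box, small medal or wax tin is moved more than 15 mm (distance of any of gift_box, small_medal, wax_tin from where it was at the start of the episode above 0.015 m).
It also fails if it takes over 72 s, if anything falls off the work surface, if the arm or the gripper's body presses on something with over 40 N, if the wrist force passes 120 N, or if a joint passes its speed limit or range.

## Robot

A 6-joint arm with a two-finger parallel gripper is mounted at the origin on the work surface. World frame = base frame: x ahead of the robot, y to its left, z up, the work surface at z = 0. Lengths are in m, angles in rad, forces in N, time in s.
With the tool pointing down it reaches from about 0.375 to 0.9 m from the base axis. Payload 3.1 kg.
Tool frame: the origin (TCP) lies on the centre line of the jaws, within the pads' length; the fingertips stand robot.nose_length ahead of it and the grasp point (between the pads) lies 6 mm ahead of it (robot.nose_length is the distance from the TCP to the fingertips, in m); z points along the fingers, y is the line along which they close (so a half turn about z gives the same grasp; the last joint's range is limited). The gripper opens to 87 mm and grips with 3 to 60 N. Pads are 19 mm wide; open, the fingers measure 117 mm over their backs; the gripper's body (75 mm by 190 mm) begins 51 mm behind the grasp point.
Start: joints at [0.969, 0.527, 1.433, -0, 1.181, -0.178], TCP at [0.257, 0.57, 0.248] pointing down, gripper open.
Joint ranges: [-3.08, 3.08], [-0.75, 2.2], [0.22, 2.44], [-1.43, 4.57], [0, 2.65], [-2.85, 2.85]. Speed limits (rad/s): [2.79, 2.79, 3.14, 3.14, 3.14, 3.14].

## Interface

Orientations are given as a unit quaternion [x, y, z, w].
In Python, from rig import robot gives the robot as it stands.
- The arm moves only by the shell command python3 -m crank 'ROWS' [FORCE]. ROWS is JSON, one flat list of numbers, 7 for each row, row after row: the shift along the tool's x, y, z in mm, then the turn, a rotation vector about the tool's x, y, z in degrees, then the closure in counts, from 0 (fully open) to 255 (shut). In form: [x, y, z, ax, ay, az, fingers, x, y, z, ax, ay, az, fingers, ...]. A call has exactly 5 rows; each row is the pose to reach, as a shift and turn from the pose commanded when the call began, along the tool's axes at that moment; what a row does not reach only later rows make up. A row lasts 1/12 s, in which the tool goes at most 41.7 mm and 7.16 degrees, less where a joint would pass 70% of its speed; a pose out of reach is approached as far as the arm can. A call with a gripper value outside its range is refused whole. The fingers move at their own pace and stop on an object; FORCE is the grip in N (left out, the last holds). Time passes only in rows, so rows that repeat a pose let the fingers close, or fill a call up. It gives the time, the measured TCP pose, the force, the opening and the grip force at its end, in the units of the state.
- robot.get_obs(): the state, without advancing time (a new reading comes with each control period).
- robot.camera(name): name is "scene" or "top" or "wrist"; returns a dict with "pixels" (384x512x3 uint8, red, green, blue), "intrinsics" (3x3 intrinsics, pixels), "extrinsics" (4x4, takes a point from camera to world coordinates); the wrist camera has in their place "mount" (4x4, takes a point from camera to tool coordinates, whose origin is the TCP and whose axes are the flange's). Camera axes: x right, y down, z forward; pixel columns grow to the right and rows downward; lengths in m; the calibration is good to about 2 mm. A picture is of the moment at which its call begins: read the wrist's pose just before it. There is no depth.
- robot.hand_in(): hands the job in; it is judged then, once.
The state is a dict: "time": time; "q": joint angles; "joint_velocities": joint speeds; "joint_torque": joint torques, N m; "position": TCP position; "tool_rot": TCP orientation; "ft_force": force on the tool from outside, world axes, zero at the start; "moment": the same for the moment, N m; "grip_width": finger opening in m; "grip_force": force on a finger pad.
Only numpy, scipy, OpenCV 4.12 (cv2) and the standard library are available. Lean on these libraries where they do the work, as an engineer would, in place of code of your own. Each camera call takes 0.05 s, during which the arm holds its last target. There are 200 camera calls.

## Working session

There is one attempt and no reset: what is moved stays moved. The work goes in short steps, Python scripts to look and compute and a shell command to move; the robot and the scene stay as the last step left them, time stands still between calls to the robot, and variables do not carry over. Pictures are saved under pics/ and viewed, at most 10 in all, crops included, and the job is handed in when it is done.

```bash
ls; mkdir -p pics; python3 - <<'E'
from rig import robot
import cv2,numpy as np
o=robot.get_obs();print(o['time'],o['position'],o['tool_rot'],o['grip_width'],robot.nose_length)
for n in("scene","top"):
    c=robot.camera(n);cv2.imwrite(f"pics/{n}0.png",c["pixels"][:,:,::-1]);np.savez(f"{n}0.npz",**c)
    print(n,c['intrinsics'].round(1).tolist(),c['extrinsics'].round(3).tolist())
w=robot.camera("wrist");print(np.round(w['mount'],4).tolist())
a=cv2.imread("pics/scene0.png");b=cv2.imread("pics/top0.png")
E
```

```text
pics
0.0 [0.25662271 0.56916131 0.24661527] [ 2.10341892e-01  9.77627347e-01 -9.53953933e-04 -3.85300168e-04] 0.08672823314279472 0.025
scene [[383.6, 0.0, 252.7], [0.0, 383.6, 190.1], [0.0, 0.0, 1.0]] [[0.121, 0.703, -0.701, 1.185], [0.993, -0.091, 0.08, -0.126], [-0.007, -0.705, -0.709, 0.794], [0.0, 0.0, 0.0, 1.0]]
top [[411.5, 0.0, 258.3], [0.0, 411.5, 188.0], [0.0, 0.0, 1.0]] [[-0.003, -0.989, 0.149, 0.394], [-1.0, 0.003, 0.003, -0.03], [-0.003, -0.149, -0.989, 1.072], [0.0, 0.0, 0.0, 1.0]]
[[-0.0005, -0.9585, -0.2852, 0.0774], [1.0, -0.0006, 0.0002, -0.0005], [-0.0004, -0.2852, 0.9585, -0.1357], [0.0, 0.0, 0.0, 1.0]]
```

View pics/scene0.png

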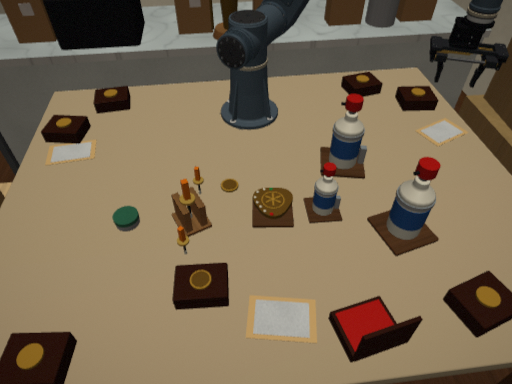

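View pics/top0.png

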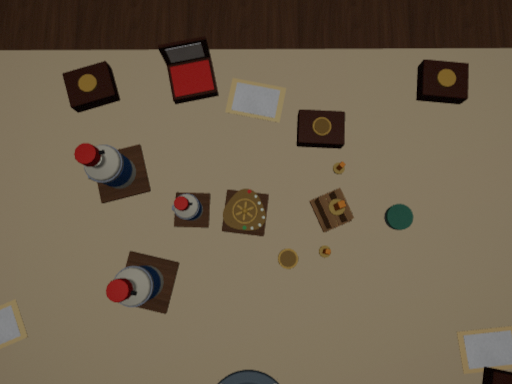

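The top view shows these candidates. Sprayers: (188,207), (110,165) and (135,285). The foot at (188,207) is about 36 px wide, matching 90 mm against the 44 px stand (110 mm), and it stands beside the medal, so I choose that one. Burnishers: (338,207) in the rest, plus small ones at (339,168) and (325,251). I choose the large one in the rest, and I'll check both choices in one crop.

```bash
cat > h.py <<'E'
import numpy as np,cv2
from scipy.spatial.transform import Rotation as R
def load(n): return dict(np.load(n+".npz"))
def cast(c,uv,z,T=None):
    K=c['intrinsics'];T=c['extrinsics'] if T is None else T
    uv=np.atleast_2d(np.asarray(uv,float))
    d=np.c_[(uv-K[:2,2])/K[[0,1],[0,1]],np.ones(len(uv))]@T[:3,:3].T
    return (T[:3,3]+d*((z-T[2,3])/d[:,2])[:,None])[:,:2]
def proj(c,P,T=None):
    K=c['intrinsics'];T=c['extrinsics'] if T is None else T
    p=(np.atleast_2d(P)-T[:3,3])@T[:3,:3];p=p@K.T
    return p[:,:2]/p[:,2:]
def blobs(img,lo,hi,box,amin=2):
    x0,y0,x1,y1=box
    h=cv2.cvtColor(img[y0:y1,x0:x1],cv2.COLOR_RGB2HSV)
    m=cv2.inRange(h,np.array(lo),np.array(hi))
    n,l,s,ce=cv2.connectedComponentsWithStats(m)
    return [(int(s[i,4]),(ce[i]+[x0,y0]).round(1).tolist(),s[i,:4].tolist()) for i in range(1,n) if s[i,4]>=amin]
E
python3 - <<'E'
from h import *
t=load("top0");s=load("scene0")
p=t['pixels'][140:290,160:420][:,:,::-1];a=cv2.resize(p,None,fx=3,fy=3,interpolation=cv2.INTER_CUBIC)
cv2.imwrite("pics/topc.png",a)
for n,c,bm,bs,bb in(("top",t,(218,185,275,240),(168,190,212,230),(305,185,355,235)),("scene",s,(248,180,298,228),(305,160,345,220),(165,172,215,240))):
    I=c['pixels']
    print(n,"white",blobs(I,(0,0,150),(180,60,255),bm))
    print("green",blobs(I,(45,100,60),(85,255,255),bm)); print("red",blobs(I,(172,120,80),(180,255,255),bm),blobs(I,(0,160,80),(6,255,255),bm))
    print("cap",blobs(I,(172,150,80),(180,255,255),bs,10),blobs(I,(0,180,80),(5,255,255),bs,10))
    print("or",blobs(I,(8,190,150),(20,255,255),bb,8))
E
```

```text
top white []
green [(11, [243.9, 227.4], [25, 41, 3, 4])]
red [] [(9, [249.0, 191.0], [30, 5, 3, 3])]
cap [] [(141, [180.7, 202.8], [6, 7, 14, 13])]
or []
scene white [(3, [263.3, 188.7], [15, 8, 2, 2]), (2, [257.0, 191.5], [9, 11, 1, 2]), (2, [254.5, 197.0], [6, 17, 2, 1]), (2, [256.5, 202.0], [8, 22, 2, 1]), (2, [264.0, 210.5], [16, 30, 1, 2])]
green [(7, [270.3, 188.4], [21, 8, 4, 2])]
red [] [(7, [271.0, 213.7], [22, 33, 3, 3])]
cap [] [(100, [329.3, 166.9], [19, 2, 12, 12])]
or [(26, [183.9, 181.0], [16, 7, 7, 5]), (17, [180.0, 228.0], [13, 54, 5, 5])]
```

View pics/topc.png

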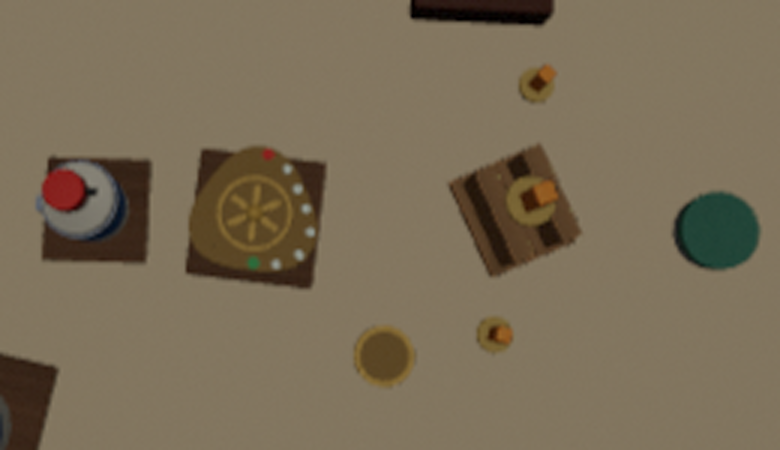

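The crop shows the chosen sprayer with its red cap at (65,190), the medal with green at (253,263), red at (268,155) and white dots on the right, and the burnisher in the rest at (535,198), which is clearly bigger than its look-alikes. Next I fit the poses.

```bash
python3 - <<'E'
from h import *
t=load("top0");s=load("scene0")
A=np.deg2rad(-174+24*np.arange(8));rr=52+5*np.cos(3*A)-6;L=np.c_[rr*np.cos(A),rr*np.sin(A)]/1000
def fit(L,W):
    l=L-L.mean(0);w=W-W.mean(0);a=np.arctan2((l[:,0]*w[:,1]-l[:,1]*w[:,0]).sum(),(l*w).sum())
    c,d=np.cos(a),np.sin(a);Q=np.array([[c,-d],[d,c]]);o=W.mean(0)-Q@L.mean(0)
    return o,a,np.abs(L@Q.T+o-W).max()
for n,c,bm in(("top",t,(250,190,275,232)),("scene",s,(250,184,268,216))):
    w=blobs(c['pixels'],(0,0,115),(180,95,255),bm,3);print(n,[(b[0],b[1]) for b in w])
    g,r=([243.9,227.4],[249,191]) if n=="top" else ([270.3,188.4],[271,213.7])
    W=cast(c,[g,r],.051);o,a,e=fit(L[[0,7]],W);print("gr",o,np.rad2deg(a),e)
    if len(w)>=6:
        W=cast(c,[g]+[b[1] for b in w]+[r],.051);M=[]
        Q=np.array([[np.cos(a),-np.sin(a)],[np.sin(a),np.cos(a)]]);P=L@Q.T+o
        D=np.linalg.norm(P[:,None]-W[None],axis=2);j=D.argmin(1);o,a,e=fit(L,W[j]);print("all",o,np.rad2deg(a),e,D.min(1).round(4))
# cap top: blob includes side; print estimate at .162 in both views via 2-view triangulation-ish
print("cap",cast(t,[180.7,202.8],.157),cast(s,[329.3,166.9],.153))
# stand base and foot: dark brown mask, collar
for nm,lo,hi,box in(("collar",(18,110,90),(30,255,255),(322,190,352,222)),("orange",(5,150,120),(17,255,255),(322,190,352,222)),("dark",(0,60,20),(20,255,75),(165,185,280,240))):
    b=blobs(t['pixels'],lo,hi,box,20);print(nm,b)
hs=cv2.cvtColor(t['pixels'],cv2.COLOR_RGB2HSV);print(hs[207,334],hs[204,341],hs[196,198],hs[200,312],hs[210,400],hs[150,300])
E
```

```text
top [(362, [269.5, 210.0]), (6, [255.5, 196.0]), (7, [259.0, 202.7]), (7, [261.7, 209.0]), (8, [263.1, 216.9]), (9, [259.1, 224.7]), (6, [251.5, 228.0])]
gr [0.49166155 0.00814639] -7.253443842939629 0.00015412827139171803
all [0.49175904 0.00798764] -7.195336392114155 0.0006204443606990795 [0.0002 0.0005 0.0003 0.0008 0.0007 0.0005 0.0003 0.0002]
scene [(162, [254.9, 192.0]), (4, [254.5, 196.5]), (6, [256.8, 201.8]), (7, [260.0, 206.0]), (7, [264.0, 210.3])]
gr [0.49143129 0.00585595] -7.066949514314305 0.00037971723980673167
cap [[0.49981525 0.14666648]] [[0.49419482 0.14655204]]
collar [(136, [334.9, 207.2], [6, 9, 17, 17])]
orange [(43, [341.5, 203.6], [16, 10, 8, 8])]
dark [(84, [229.7, 195.1], [60, 5, 13, 15]), (516, [196.7, 213.5], [9, 8, 36, 34]), (104, [263.4, 200.0], [92, 8, 11, 20]), (238, [243.5, 229.8], [57, 36, 43, 15])]
[ 15 193  74] [ 15 197 144] [ 13 157  52] [ 14 145  93] [ 79 131  68] [ 18  70 131]
```

```bash
cat >> h.py <<'E'
def go(o,p,yaw=None):
    "tool-frame shift mm and turn about tool z to reach point p (tool down); yaw = wanted heading of tool x, deg"
    r=R.from_quat(o['tool_rot']);d=r.inv().apply(np.array(p)-o['position'])*1000
    X=r.apply([1,0,0]);h=np.degrees(np.arctan2(X[1],X[0]));s=(d.round(1).tolist(),"heading",round(h,2))
    if yaw is not None: s+=("turn z",round((h-yaw+180)%360-180,2))
    return s
def wT(o,w):
    T=np.eye(4);T[:3,:3]=R.from_quat(o['tool_rot']).as_matrix();T[:3,3]=o['position'];return T@w['mount']
E
python3 -m crank '[0,0,-40,0,0,0,255, 0,0,-80,0,0,0,255, 0,0,-120,0,0,0,255, -20,-15,-125,0,0,0,255, -50,-36,-130,0,0,0,255]' 20
python3 -m crank '[-32,-24,0,0,0,0,255, -64,-47,0,0,0,0,255, -96,-71,0,0,0,0,255, -128,-94,0,0,0,0,255, -160,-118,0,0,0,0,255]'
python3 -m crank '[-32,-24,0,0,0,0,255, -64,-47,0,0,0,0,255, -96,-71,0,0,0,0,255, -128,-94,0,0,0,0,255, -160,-118,0,0,0,0,255]'
python3 -m crank '[-20,-14,0,0,0,0,255, -20,-14,30,0,0,0,255, -20,-14,60,0,0,0,255, -20,-14,80,0,0,0,255, -20,-14,80,0,0,0,255]'
python3 - <<'E'
from rig import robot
from h import *
o=robot.get_obs();w=robot.camera("wrist");T=wT(o,w)
print(o['time'],go(o,[.497,.147,.25]),o['ft_force'].round(2) if hasattr(o['ft_force'],'round') else o['ft_force'])
cv2.imwrite("pics/w1.png",w['pixels'][:,:,::-1]);print(proj(w,[[.497,.147,.162]],T))
for b in blobs(w['pixels'],(0,170,60),(6,255,255),(0,0,512,384),100)+blobs(w['pixels'],(172,170,60),(180,255,255),(0,0,512,384),100): print(b,cast(w,b[1],.162,T))
E
```

```text
time: 0.57
position: [0.2874, 0.5186, 0.3805]
tool_rot: [0.208, 0.978, 0.003, 0.001]
ft_force: [0.4, -0.5, -0.5]
grip_width: 0.0614
grip_force: 0.0
time: 0.98
position: [0.3854, 0.3413, 0.3774]
tool_rot: [0.21, 0.978, -0.0, -0.0]
ft_force: [0.9, 1.3, 0.3]
grip_width: 0.028
grip_force: 0.0
time: 1.4
position: [0.4827, 0.1678, 0.3774]
tool_rot: [0.21, 0.978, 0.0, -0.0]
ft_force: [1.1, -0.4, 0.6]
grip_width: 0.0015
grip_force: 0.0
time: 1.82
position: [0.4918, 0.1479, 0.2931]
tool_rot: [0.211, 0.978, -0.002, -0.005]
ft_force: [-0.2, 0.2, -0.1]
grip_width: 0.0002
grip_force: 0.0
1.8167 ([-5.6, 1.6, 43.1], 'heading', np.float64(155.66)) [-0.18  0.2  -0.13]
[[259.20737633 202.50536524]]
(918, [259.3, 205.8], [242, 190, 35, 33]) [[0.49968816 0.14587649]]
```

View pics/w1.png

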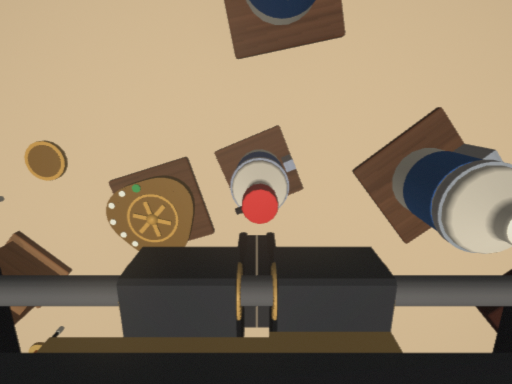

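The cap's top face is at (259,206), which puts it at about (0.499, 0.146). I'm lowering over it.

```bash
python3 -m crank '[-6,1,25,0,0,0,255, -6,1,50,0,0,0,255, -6,1,75,0,0,0,255, -6,1,90,0,0,0,255, -6,1,95,0,0,0,255]'
python3 -m crank '[0,0,0,0,0,0,255, 0,0,0,0,0,0,255, 0,0,0,0,0,0,255, 0,0,0,0,0,0,255, 0,0,0,0,0,0,255]'
python3 - <<'E'
from rig import robot
from h import *
o=robot.get_obs();print(go(o,[.4985,.146,.187]))
E
```

```text
time: 2.28
position: [0.5005, 0.1473, 0.2018]
tool_rot: [0.21, 0.978, -0.0, -0.001]
ft_force: [0.2, -0.6, 0.3]
grip_width: 0.0005
grip_force: 0.0
time: 2.7
position: [0.5014, 0.1472, 0.2037]
tool_rot: [0.21, 0.978, 0.0, 0.001]
ft_force: [0.4, -0.6, 0.4]
grip_width: 0.0004
grip_force: 0.0
([2.2, -2.3, 16.7], 'heading', np.float64(155.73))
```

```bash
python3 -m crank '[2,-2,10,0,0,0,255, 2,-2,16,0,0,0,255, 2,-2,18,0,0,0,255, 2,-2,20,0,0,0,255, 2,-2,21,0,0,0,255]'
python3 -m crank '[0,0,1,0,0,0,255, 0,0,2,0,0,0,255, 0,0,3,0,0,0,255, 0,0,3,0,0,0,255, 0,0,3,0,0,0,255]'
```

```text
time: 3.12
position: [0.498, 0.146, 0.1817]
tool_rot: [0.21, 0.978, -0.0, -0.0]
ft_force: [-1.6, -0.5, 4.1]
grip_width: 0.0006
grip_force: 2.1
time: 3.53
position: [0.498, 0.146, 0.1794]
tool_rot: [0.21, 0.978, -0.0, 0.0]
ft_force: [-3.3, 0.1, 7.9]
grip_width: 0.0004
grip_force: 4.4
```

```bash
python3 -m crank '[0,0,0.5,0,0,0,255, 0,0,0.5,0,0,0,255, 0,0,-10,0,0,0,255, 0,0,-45,0,0,0,255, 0,0,-80,0,0,0,255]'
python3 - <<'E'
from rig import robot
from h import *
o=robot.get_obs();t=load("top0");s=load("scene0")
c=cast(t,[336.3,207.3],.093)[0];print("collar",c,"grip top",cast(t,[341.5,203.6],.15),cast(s,[183.9,181],.153))
print(o['position'],go(o,[c[0]+.0,c[1],.25]))
E
```

```text
time: 3.95
position: [0.4971, 0.146, 0.2578]
tool_rot: [0.21, 0.978, -0.0, -0.002]
ft_force: [1.5, -0.1, -0.5]
grip_width: 0.0002
grip_force: 0.0
collar [ 0.49514281 -0.21311005] grip top [[ 0.49760759 -0.21439907]] [[ 0.49878806 -0.21493437]]
[0.49709413 0.1460022  0.25784777] ([-146.0, -328.1, 7.9], 'heading', np.float64(155.71))
```

```bash
python3 -m crank '[-16,-36,-20,0,0,0,0, -32,-72,-35,0,0,0,0, -48,-109,-35,0,0,0,0, -65,-145,-35,0,0,0,0, -81,-182,-35,0,0,0,0]' 20
python3 -m crank '[-16,-36,0,0,0,0,0, -32,-72,0,0,0,0,0, -49,-109,0,0,0,0,0, -65,-146,0,0,0,0,0, -65,-146,0,0,0,0,0]'
python3 - <<'E'
from rig import robot
from h import *
o=robot.get_obs();w=robot.camera("wrist");T=wT(o,w);o=robot.get_obs()
np.savez("w2.npz",pixels=w['pixels'],intrinsics=w['intrinsics'],extrinsics=T)
print(o['position'],proj(w,[.496,-.2135,.153],T),proj(w,[.496,-.2135,.093],T))
cv2.imwrite("pics/w2.png",w['pixels'][:,:,::-1])
for b in blobs(w['pixels'],(5,170,130),(17,255,255),(100,50,400,300),60): print(b,cast(w,b[1],.153,T))
E
```

```text
time: 4.37
position: [0.4975, -0.055, 0.294]
tool_rot: [0.21, 0.978, -0.0, 0.001]
ft_force: [0.2, 0.3, -0.1]
grip_width: 0.0262
grip_force: 0.0
time: 4.78
position: [0.4973, -0.2209, 0.2934]
tool_rot: [0.213, 0.977, -0.003, 0.002]
ft_force: [1.0, 0.1, 1.3]
grip_width: 0.0593
grip_force: 0.0
[ 0.49667295 -0.21711383  0.29309707] [[264.70113091 186.6922028 ]] [[263.51586322 171.66215509]]
(110, [240.6, 63.8], [135, 7, 14, 14]) [[ 0.3984214  -0.19001452]]
(300, [264.3, 188.3], [153, 128, 23, 22]) [[ 0.49716325 -0.21440314]]
(82, [288.3, 261.9], [183, 207, 11, 11]) [[ 0.57057277 -0.22320322]]
```

View pics/w2.png

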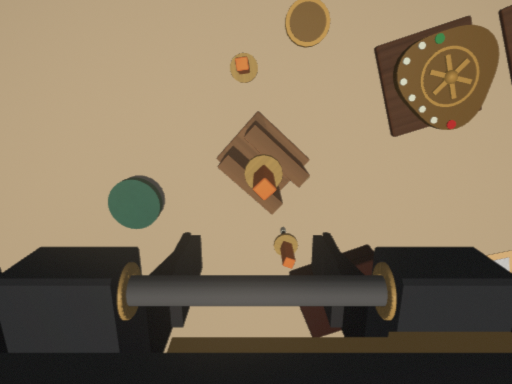

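Burnisher grip top is at (264,188), on the collar at (263,173), with the rest behind it. The medal and all its dots are visible at upper right. Next I measure yaws and refine the medal.

```bash
python3 - <<'E'
from h import *
c=load("w2");I=c['pixels'];T=c['extrinsics']
h=cv2.cvtColor(I,cv2.COLOR_RGB2HSV);print(h[188,264],h[172,258],h[140,262],h[150,285],h[165,240],h[185,255])
m=np.zeros(I.shape[:2],np.uint8);b=(250,175,280,205);m[b[1]:b[3],b[0]:b[2]]=cv2.inRange(h[b[1]:b[3],b[0]:b[2]],(5,170,130),(17,255,255))
ct=max(cv2.findContours(m,0,2)[0],key=cv2.contourArea);q=cv2.boxPoints(cv2.minAreaRect(ct));Q=cast(c,q,.153);print("grip quad",Q.round(4).tolist(),Q.mean(0))
e=Q[1]-Q[0];print("yaw mod90",np.degrees(np.arctan2(e[1],e[0]))%90,np.linalg.norm(e),np.linalg.norm(Q[2]-Q[1]))
B=(395,25,470,135)
g=blobs(I,(45,100,60),(85,255,255),B,5);r=blobs(I,(0,190,90),(6,255,255),B,5);w=blobs(I,(0,0,150),(180,70,255),B,5)
print(g,r,[(x[0],x[1]) for x in w])
A=np.deg2rad(-174+24*np.arange(8));rr=52+5*np.cos(3*A)-6;L=np.c_[rr*np.cos(A),rr*np.sin(A)]/1000
W=cast(c,[x[1] for x in g[:1]+w+r[:1]],.051)
a=np.deg2rad(-7.2);P=L@np.array([[np.cos(a),np.sin(a)],[-np.sin(a),np.cos(a)]])+[.4917,.0075]
D=np.linalg.norm(P[:,None]-W[None],axis=2);j=D.argmin(1);W=W[j]
l=L-L.mean(0);v=W-W.mean(0);a=np.arctan2((l[:,0]*v[:,1]-l[:,1]*v[:,0]).sum(),(l*v).sum());q=np.array([[np.cos(a),-np.sin(a)],[np.sin(a),np.cos(a)]]);o=W.mean(0)-q@L.mean(0)
print("stand",o,np.degrees(a),np.abs(L@q.T+o-W).max())
cv2.imwrite("pics/w2c.png",cv2.resize(I[100:225,205:330][:,:,::-1],None,fx=4.8,fy=4.8,interpolation=cv2.INTER_CUBIC))
E
```

```text
[ 13 174 210] [ 12 158  92] [ 14 123 126] [ 14 115  73] [ 14 122  90] [ 11 168 126]
grip quad [[0.4931, -0.2237], [0.4877, -0.21], [0.5017, -0.2049], [0.5073, -0.2188]] [ 0.49745079 -0.2143445 ]
yaw mod90 21.28155626207409 0.014768798065341142 0.014857458761747025
[(83, [439.5, 37.9], [40, 8, 10, 11])] [(29, [450.8, 124.2], [53, 96, 7, 7])] [(44, [421.9, 45.0]), (43, [406.2, 60.6]), (41, [403.2, 81.4]), (38, [411.7, 97.3]), (37, [422.0, 108.8]), (36, [433.6, 119.7])]
stand [0.49302195 0.00680734] -7.130629269266259 0.00017489555820708602
```

View pics/w2c.png

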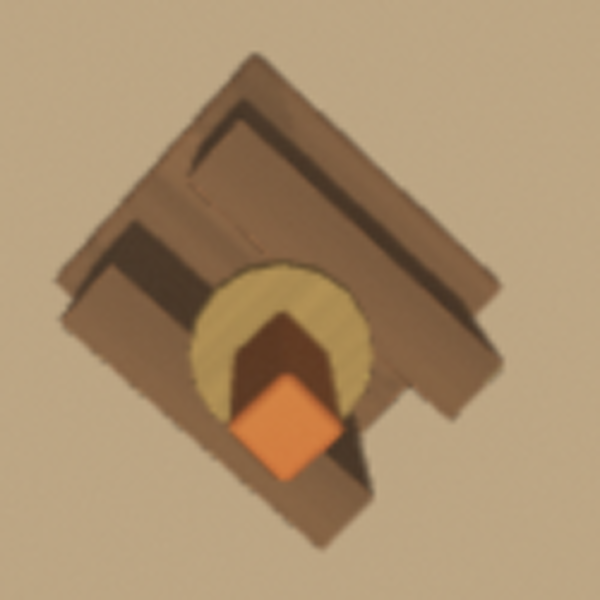

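```bash
python3 - <<'E'
from rig import robot
from h import *
c=load("w2");f=lambda P:np.array(P)/4.8+[205,100]
A=cast(c,f([(240,120),(190,180),(452,418),(502,363)]),.085);B=cast(c,f([(112,262),(60,318),(322,548),(373,495)]),.085)
for Q in(A,B): print(Q.mean(0),np.linalg.norm(Q-np.roll(Q,1,0),axis=1).round(4))
d=A[3]-A[0]+B[3]-B[0]+A[2]-A[1]+B[2]-B[1];print("rest",(A.mean(0)+B.mean(0))/2,np.degrees(np.arctan2(d[1],d[0])))
print("collar",cast(c,f([(281.5,354)]),.093))
o=robot.get_obs();print(o['q'],go(o,[.4974,-.2143,.131],201.3))
E
```

```text
[ 0.48944715 -0.19419481] [0.0782 0.0165 0.0784 0.0165]
[ 0.50531894 -0.23260978] [0.0786 0.017  0.0791 0.0171]
rest [ 0.49738305 -0.2134023 ] 22.927652829229924
collar [[ 0.49806772 -0.21428638]]
[-6.18130992e-01  3.61757611e-01  1.58696745e+00 -4.27311629e-04
  1.19097583e+00 -1.75926417e+00] ([0.8, 3.0, 162.1], 'heading', np.float64(155.39), 'turn z', np.float64(-45.91))
```

```bash
python3 -m crank '[1,3,0,0,0,-7,90, 1,3,0,0,0,-14,90, 1,3,0,0,0,-21,90, 1,3,10,0,0,-28,90, 1,3,20,0,0,-35,90]' 20
python3 -m crank '[0,0,20,0,0,-7,90, 0,0,40,0,0,-11,90, 0,0,60,0,0,-11,90, 0,0,80,0,0,-11,90, 0,0,80,0,0,-11,90]'
python3 - <<'E'
from rig import robot
from h import *
o=robot.get_obs();w=robot.camera("wrist");T=wT(o,w);o=robot.get_obs();print(o['q'],go(o,[.4974,-.2143,.131],201.3))
for b in blobs(w['pixels'],(5,170,130),(17,255,255),(100,50,400,300),200): print(b,cast(w,b[1],.153,T))
E
```

```text
time: 5.25
position: [0.497, -0.2084, 0.2736]
tool_rot: [-0.097, 0.995, -0.0, 0.001]
ft_force: [0.2, 0.3, 0.0]
grip_width: 0.0566
grip_force: 0.0
time: 5.67
position: [0.4944, -0.2068, 0.1899]
tool_rot: [-0.189, 0.982, 0.003, -0.003]
ft_force: [-0.9, 0.9, -0.5]
grip_width: 0.0562
grip_force: 0.0
[-6.05205562e-01  4.88119645e-01  1.70631141e+00  4.85457794e-04
  9.52937462e-01 -2.55646517e+00] ([0.4, -7.3, 60.7], 'heading', np.float64(-158.22), 'turn z', np.float64(0.48))
(313, [338.1, 83.6], [227, 22, 23, 24]) [[ 0.40030082 -0.20152833]]
(637, [241.6, 241.0], [129, 179, 27, 25]) [[ 0.49663392 -0.21562095]]
```

```bash
python3 -m crank '[1,-8,0,0,0,0.5,90, 1,-8,20,0,0,0.5,90, 1,-8,40,0,0,0.5,90, 1,-8,55,0,0,0.5,90, 1,-8,61,0,0,0.5,90]' 
python3 -m crank '[0,0,0,0,0,0,90, 0,0,0,0,0,0,90, 0,0,0,0,0,0,150, 0,0,0,0,0,0,180, 0,0,0,0,0,0,255]' 25
python3 -m crank '[0,0,0,0,0,0,255, 0,0,0,0,0,0,255, 0,0,0,0,0,0,255, 0,0,0,0,0,0,255, 0,0,0,0,0,0,255]' 25
```

```text
time: 6.13
position: [0.499, -0.2179, 0.1323]
tool_rot: [-0.184, 0.983, -0.0, 0.0]
ft_force: [-0.5, -0.8, 0.8]
grip_width: 0.0566
grip_force: 0.0
time: 6.55
position: [0.4992, -0.218, 0.1336]
tool_rot: [-0.184, 0.983, -0.001, 0.001]
ft_force: [-0.6, 0.1, -0.5]
grip_width: 0.0431
grip_force: 0.0
time: 6.97
position: [0.4985, -0.2174, 0.1326]
tool_rot: [-0.184, 0.983, 0.0, -0.0]
ft_force: [-0.5, 1.1, 1.9]
grip_width: 0.0157
grip_force: 25.0
```

Gripped at 15.7 mm. Now I lift, carry it clear to the green side of the medal, and look at the tip in the wrist view.

```bash
python3 -m crank '[0,0,-10,0,0,0,255, 0,0,-30,0,0,0,255, 0,0,-55,0,0,0,255, 0,0,-80,0,0,0,255, 0,0,-105,0,0,0,255]'
python3 - <<'E'
from rig import robot
from h import *
o=robot.get_obs();print(o['position'],o['grip_width'],go(o,[.41,.008,.237],201.3))
E
```

```text
time: 7.38
position: [0.4984, -0.2175, 0.239]
tool_rot: [-0.184, 0.983, 0.0, -0.0]
ft_force: [-0.0, -0.1, -1.6]
grip_width: 0.0162
grip_force: 25.0
[ 0.49839059 -0.21752436  0.23897745] 0.01623001089035672 ([0.8, 242.2, 2.0], 'heading', np.float64(-158.79), 'turn z', np.float64(-0.09))
```

```bash
python3 -m crank '[0,20,0,0,0,0,255, 0,50,0,0,0,0,255, 0,80,0,0,0,0,255, 0,110,0,0,0,0,255, 0,140,0,0,0,0,255]'
python3 -m crank '[0,30,0,0,0,0,255, 0,60,0,0,0,0,255, 0,85,0,0,0,0,255, 0,100,0,0,0,0,255, 1,102,0,0,0,0,255]'
python3 -m crank '[0,0,0,0,0,0,255, 0,0,0,0,0,0,255, 0,0,0,0,0,0,255, 0,0,0,0,0,0,255, 0,0,0,0,0,0,255]'
python3 - <<'E'
from rig import robot
from h import *
o=robot.get_obs();w=robot.camera("wrist");T=wT(o,w);print(o['position'],o['q'])
np.savez("w3.npz",pixels=w['pixels'],intrinsics=w['intrinsics'],mount=w['mount'],extrinsics=T)
M=w['mount'];print(proj(w,[[0,0,.0395],[0,0,.1045],[0,0,.1125]],M))
cv2.imwrite("pics/w3.png",cv2.resize(w['pixels'][110:310,160:360][:,:,::-1],None,fx=3,fy=3,interpolation=cv2.INTER_CUBIC))
E
```

```text
time: 7.8
position: [0.4473, -0.0861, 0.2381]
tool_rot: [-0.184, 0.983, -0.0, 0.0]
ft_force: [0.9, 0.5, -0.1]
grip_width: 0.0159
grip_force: 25.0
time: 8.22
position: [0.4081, 0.01, 0.2379]
tool_rot: [-0.186, 0.983, 0.001, -0.001]
ft_force: [0.1, -0.9, -1.4]
grip_width: 0.016
grip_force: 25.0
time: 8.63
position: [0.4106, 0.0068, 0.2375]
tool_rot: [-0.183, 0.983, -0.0, 0.0]
ft_force: [0.5, -0.0, -0.8]
grip_width: 0.0162
grip_force: 25.0
[0.41064974 0.00681995 0.23752844] [-2.56983347e-01  2.55879226e-01  1.95339198e+00 -1.40241477e-04
  9.32059007e-01 -2.19667215e+00]
[[258.06171954 240.72837698]
 [257.62083561 205.70421798]
 [257.58116422 202.55269199]]
```

View pics/w3.png

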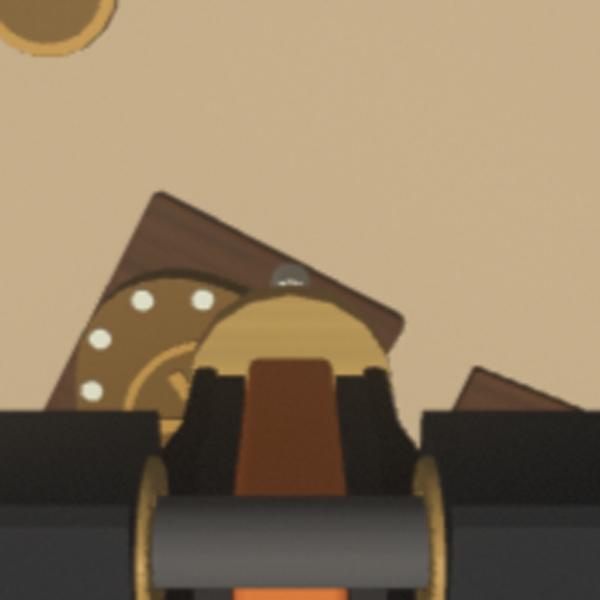

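```bash
python3 - <<'E'
from h import *
c=load("w3");M=c['mount']
for x in(-.004,-.002,0,.002): print(x,proj(c,[[x+.005,0,.0965],[x+.005,0,.1125],[x+.02,0,.0395],[x+.02,0,.0475],[x,-.005,.1045],[x,.005,.1045]],M).round(1).tolist())
E
```

```text
-0.004 [[257.7, 207.8], [257.6, 201.3], [258.1, 214.4], [258.0, 209.8], [251.1, 210.7], [264.2, 210.7]]
-0.002 [[257.7, 205.2], [257.6, 198.9], [258.1, 211.0], [258.0, 206.6], [251.1, 208.2], [264.2, 208.2]]
0 [[257.7, 202.6], [257.6, 196.4], [258.1, 207.6], [258.0, 203.3], [251.1, 205.7], [264.2, 205.7]]
0.002 [[257.7, 200.0], [257.6, 194.0], [258.1, 204.2], [258.0, 200.0], [251.0, 203.2], [264.2, 203.2]]
```

```bash
python3 - <<'E'
from h import *
c=load("w3")
w=blobs(c['pixels'],(0,0,150),(180,70,255),(185,200,235,245),5);print([(b[0],b[1]) for b in w])
W=cast(c,[b[1] for b in w],.051)
A=np.deg2rad(-174+24*np.arange(8));rr=52+5*np.cos(3*A)-6;L=np.c_[rr*np.cos(A),rr*np.sin(A)]/1000
a=np.deg2rad(-7.15);q=np.array([[np.cos(a),-np.sin(a)],[np.sin(a),np.cos(a)]]);P=L@q.T
for x in W:
    j=np.linalg.norm(P+[.4925,.0073]-x,axis=1).argmin();print(j,(x-P[j]).round(4))
E
```

```text
[(39, [207.0, 209.6]), (39, [227.0, 209.4]), (39, [192.9, 222.5]), (38, [190.1, 239.8])]
2 [0.4928 0.0068]
1 [0.4928 0.0067]
3 [0.4928 0.0069]
4 [0.4927 0.0069]
```

```bash
cat > path.py <<'E'
from rig import robot
from h import *
o=robot.get_obs();S=np.array([.4928,.0068]);a0=np.deg2rad(-7.15);tip=np.array([.001,0.])
hd=np.deg2rad(201.2);X=np.array([np.cos(hd),np.sin(hd)]);Y=np.array([np.sin(hd),-np.cos(hd)]) # tool y heading = hd-90
def P(adeg,off):
    a=np.deg2rad(adeg);r=52+5*np.cos(3*a);rp=-15*np.sin(3*a)
    n=np.array([np.cos(a),np.sin(a)])-rp/r*np.array([-np.sin(a),np.cos(a)]);n/=np.linalg.norm(n)
    p=(r*np.array([np.cos(a),np.sin(a)])+off*n)/1000
    q=np.array([[np.cos(a0),-np.sin(a0)],[np.sin(a0),np.cos(a0)]]);return S+q@p-tip
t=lambda v:np.array([v@X,v@Y])*1000
if __name__=="__main__":
    print(o['position'],go(o,[*P(-174,25),.1496]),go(o,[*P(-174,.5),.1496]))
    c=t(P(-174,.5));A=np.linspace(-174,-6,41)[1:]
    for k in range(8):
        out=[];
        for a in A[5*k:5*k+5]:
            d=np.round(2*(t(P(a,.5))-c))/2;out.append(d.tolist())
        c=c+d;print(round(A[5*k+4],1),out)
    print("leave",t(P(-6,30)-P(-6,.5)))
E
python3 path.py
```

```text
[0.41049416 0.00694831 0.23749941] ([-10.0, 0.2, 87.9], 'heading', np.float64(-158.85)) ([-31.6, -11.3, 87.9], 'heading', np.float64(-158.85))
-153.0 [[1.5, -3.0], [3.0, -6.5], [5.0, -9.5], [6.5, -13.0], [7.5, -17.0]]
-132.0 [[1.0, -3.5], [2.0, -7.5], [2.0, -12.0], [2.0, -16.0], [1.5, -20.0]]
-111.0 [[-1.0, -4.0], [-2.5, -8.0], [-4.5, -12.0], [-7.0, -15.5], [-10.0, -18.5]]
-90.0 [[-3.5, -2.5], [-7.0, -4.5], [-10.5, -6.5], [-14.5, -8.0], [-18.5, -9.0]]
-69.0 [[-3.5, -0.5], [-7.5, -1.0], [-11.5, -1.5], [-15.0, -1.5], [-18.5, -1.5]]
-48.0 [[-3.5, 0.0], [-7.0, 0.5], [-10.5, 0.5], [-14.0, 0.5], [-17.5, 0.5]]
-27.0 [[-3.5, 0.5], [-7.5, 1.0], [-11.0, 1.5], [-15.0, 2.5], [-19.0, 3.5]]
-6.0 [[-3.5, 1.5], [-7.5, 3.5], [-11.0, 5.5], [-14.0, 8.5], [-17.0, 11.5]]
leave [-22.91963684 -18.57256706]
```

```bash
python3 -m crank '[-10,0,10,0,0,0,255, -10,0,30,0,0,0,255, -10,0,55,0,0,0,255, -10,0,78,0,0,0,255, -10,0,88,0,0,0,255]'
python3 -m crank '[0,0,0,0,0,0,255, 0,0,0,0,0,0,255, 0,0,0,0,0,0,255, 0,0,0,0,0,0,255, 0,0,0,0,0,0,255]'
python3 path.py | head -1
```

```text
time: 9.1
position: [0.4185, 0.0111, 0.1474]
tool_rot: [-0.184, 0.983, 0.001, -0.002]
ft_force: [-0.2, 0.1, -1.0]
grip_width: 0.0157
grip_force: 25.0
time: 9.52
position: [0.4202, 0.011, 0.1504]
tool_rot: [-0.184, 0.983, -0.0, 0.001]
ft_force: [-0.3, -0.8, -0.7]
grip_width: 0.0159
grip_force: 25.0
[0.42016447 0.01102654 0.15040639] ([0.5, -0.2, 0.8], 'heading', np.float64(-158.78)) ([-21.1, -11.7, 0.9], 'heading', np.float64(-158.78))
```

```bash
python3 -m crank '[-6,-3,0,0,0,0,255, -12,-6.5,0,0,0,0,255, -16,-8.5,0,0,0,0,255, -19,-10.5,0,0,0,0,255, -21,-11.5,0,0,0,0,255]'
python3 -m crank '[0,0,0,0,0,0,255, 0,0,0,0,0,0,255, 0,0,0,0,0,0,255, 0,0,0,0,0,0,255, 0,0,0,0,0,0,255]'
python3 - <<'E'
from path import *
F=[]
for i in range(3):
    o=robot.get_obs();F.append(o['ft_force']);robot.camera("wrist")
print(np.mean(F,0),o['position'],go(o,[*P(-174,.5),.1496]))
E
```

```text
time: 9.93
position: [0.4431, 0.0082, 0.1495]
tool_rot: [-0.184, 0.983, 0.0, -0.001]
ft_force: [-2.3, -0.0, -0.2]
grip_width: 0.0158
grip_force: 25.0
time: 10.35
position: [0.4427, 0.0082, 0.1494]
tool_rot: [-0.184, 0.983, 0.0, -0.0]
ft_force: [-1.0, 0.8, -1.7]
grip_width: 0.0158
grip_force: 25.0
[-1.80863532  0.11225185 -1.83153543] [0.44279195 0.00821518 0.14944096] ([-1.0, -0.8, -0.2], 'heading', np.float64(-158.78))
```

Contact at the green dot is about 1.8 N, or 3 mm of yield. Starting along the edge.

```bash
python3 -m crank '[0.5,-4,0,0,0,0,255, 2,-7.5,0,0,0,0,255, 4,-10.5,0,0,0,0,255, 5.5,-14,0,0,0,0,255, 6.5,-18,0,0,0,0,255]'
cat > chk.py <<'E'
import sys
from path import *
a=float(sys.argv[1]);F=[]
for i in range(2):
    o=robot.get_obs();F.append(o['ft_force']);robot.camera("wrist")
n=P(a,1)-P(a,0);n/=np.linalg.norm(n);f=np.mean(F,0);e=(P(a,.5)-o['position'][:2])*1000
print("F normal",-f[:2]@n*-1,f.round(2),"err n",e@n,"tool",go(o,[*P(a,.5),.1496])[0],o['grip_width'])
E
python3 chk.py -153
```

```text
time: 10.92
position: [0.4432, -0.0114, 0.1495]
tool_rot: [-0.184, 0.983, 0.0, -0.0]
ft_force: [-2.0, 1.6, -1.3]
grip_width: 0.0158
grip_force: 25.0
F normal 2.078226011969885 [-2.16  1.13 -0.81] err n 0.4961288783362214 tool [0.0, 1.6, -0.1] 0.015498242896182221
```

```bash
python3 -m crank '[1,-3,0,0,0,0,255, 2,-7,0,0,0,0,255, 2,-11,0,0,0,0,255, 2,-15,0,0,0,0,255, 1.5,-19,0,0,0,0,255]'
python3 chk.py -132
```

```text
time: 11.43
position: [0.4492, -0.0298, 0.1495]
tool_rot: [-0.184, 0.983, -0.0, -0.0]
ft_force: [-2.9, 0.3, -0.8]
grip_width: 0.0159
grip_force: 25.0
F normal 1.9958719817234292 [-2.32 -0.06 -1.38] err n 0.7720645621089978 tool [0.9, 0.8, 0.0] 0.015594046503424197
```

```bash
python3 -m crank '[-1,-4,0,0,0,0,255, -2.5,-8,0,0,0,0,255, -4.5,-12,0,0,0,0,255, -7,-15.5,0,0,0,0,255, -10,-18.5,0,0,0,0,255]'
python3 chk.py -111
```

```text
time: 11.95
position: [0.4662, -0.0436, 0.1497]
tool_rot: [-0.184, 0.983, -0.001, 0.001]
ft_force: [-1.5, -1.4, -1.0]
grip_width: 0.0158
grip_force: 25.0
F normal 2.353219047809552 [-1.32 -2.01 -0.94] err n 0.2769402982020746 tool [2.2, 1.6, 0.2] 0.01565555869573166
```

```bash
python3 -m crank '[-2,-2,0,0,0,0,255, -5,-3.5,0,0,0,0,255, -8.5,-5.5,0,0,0,0,255, -12.5,-7,0,0,0,0,255, -16.5,-8,0,0,0,0,255]'
python3 chk.py -90
```

```text
time: 12.47
position: [0.4843, -0.0446, 0.1496]
tool_rot: [-0.184, 0.983, -0.0, 0.0]
ft_force: [-1.4, -2.3, -1.1]
grip_width: 0.0156
grip_force: 25.0
F normal 2.67697823476853 [-0.81 -2.84 -1.46] err n 0.485408900609985 tool [0.3, -0.4, 0.1] 0.016063147788657334
```

```bash
python3 -m crank '[-3.5,-0.5,0,0,0,0,255, -7.5,-1,0,0,0,0,255, -11.5,-1.5,0,0,0,0,255, -15,-1.5,0,0,0,0,255, -18.5,-1.5,0,0,0,0,255]'
python3 chk.py -69
```

```text
time: 12.98
position: [0.5019, -0.0391, 0.1496]
tool_rot: [-0.184, 0.983, -0.0, 0.0]
ft_force: [-0.4, -3.8, -0.7]
grip_width: 0.0157
grip_force: 25.0
F normal 2.9344956901413104 [ 0.13 -3.11 -0.81] err n 0.962817768598133 tool [-0.2, -1.0, 0.1] 0.015978307663339623
```

```bash
python3 -m crank '[-3.5,-0.5,0,0,0,0,255, -7,-0.5,0,0,0,0,255, -10.5,-0.5,0,0,0,0,255, -14,-0.5,0,0,0,0,255, -17.5,-0.5,0,0,0,0,255]'
python3 chk.py -48
```

```text
time: 13.5
position: [0.518, -0.0331, 0.1495]
tool_rot: [-0.184, 0.983, 0.0, -0.0]
ft_force: [-0.0, -3.8, -1.6]
grip_width: 0.0161
grip_force: 25.0
F normal 2.720547734388517 [ 0.02 -2.98 -1.12] err n 0.2628466383059731 tool [-0.5, -0.2, -0.0] 0.015915776142165987
```

```bash
python3 -m crank '[-3.5,0.5,0,0,0,0,255, -7.5,1,0,0,0,0,255, -11,1.5,0,0,0,0,255, -15,2.5,0,0,0,0,255, -19,3.5,0,0,0,0,255]'
python3 chk.py -27
```

```text
time: 14.02
position: [0.5347, -0.023, 0.1496]
tool_rot: [-0.184, 0.983, -0.0, 0.0]
ft_force: [-0.6, -3.7, -1.8]
grip_width: 0.0156
grip_force: 25.0
F normal 2.5037679357556772 [ 0.87 -2.54 -1.39] err n 0.5457449474082225 tool [0.1, -0.6, 0.1] 0.015510067309756171
```

```bash
python3 -m crank '[-3.5,1.5,0,0,0,0,255, -7.5,3.5,0,0,0,0,255, -11,5.5,0,0,0,0,255, -14,8.5,0,0,0,0,255, -17,11.5,0,0,0,0,255]'
python3 -m crank '[0,0,0,0,0,0,255, 0,0,0,0,0,0,255, 0,0,0,0,0,0,255, 0,0,0,0,0,0,255, 0,0,0,0,0,0,255]'
python3 chk.py -6
```

```text
time: 14.53
position: [0.5467, -0.0059, 0.1497]
tool_rot: [-0.184, 0.983, -0.0, 0.001]
ft_force: [2.7, -3.5, -0.8]
grip_width: 0.0159
grip_force: 25.0
time: 14.95
position: [0.5462, -0.0062, 0.1498]
tool_rot: [-0.184, 0.983, 0.0, 0.001]
ft_force: [3.1, -0.5, -0.3]
grip_width: 0.0158
grip_force: 25.0
F normal 2.64772815883542 [ 2.59 -0.59 -0.35] err n 1.2990830049952369 tool [-1.3, -0.5, 0.1] 0.015715995745586676
```

```bash
python3 -m crank '[-8,-6,0,0,0,0,255, -16,-12,0,0,0,0,255, -25,-20,0,0,0,0,255, -25,-20,-20,0,0,0,255, -25,-20,-45,0,0,0,255]'
python3 -m crank '[0,0,-25,0,0,0,255, 0,0,-45,0,0,0,255, 0,0,-45,0,0,0,255, 0,0,-45,0,0,0,255, 0,0,-45,0,0,0,255]'
python3 - <<'E'
from rig import robot
from h import *
o=robot.get_obs();print(o['position'],o['grip_width'],go(o,[.4986,-.2176,.24],201.2))
E
```

```text
time: 15.47
position: [0.5747, -0.0155, 0.1922]
tool_rot: [-0.184, 0.983, 0.002, -0.004]
ft_force: [0.1, 0.2, -1.1]
grip_width: 0.0156
grip_force: 25.0
time: 15.88
position: [0.5752, -0.0155, 0.2381]
tool_rot: [-0.184, 0.983, 0.001, -0.002]
ft_force: [-0.1, 0.1, -1.6]
grip_width: 0.016
grip_force: 25.0
[ 0.57522354 -0.01547453  0.23814331] 0.01599988073018073 ([144.6, -160.7, -1.8], 'heading', np.float64(-158.79), 'turn z', np.float64(0.01))
```

```bash
python3 -m crank '[16,-18,0,0,0,0,255, 36,-40,0,0,0,0,255, 56,-62,0,0,0,0,255, 76,-85,0,0,0,0,255, 96,-107,0,0,0,0,255]'
python3 -m crank '[18,-20,0,0,0,0,255, 34,-37,0,0,0,0,255, 44,-49,0,0,0,0,255, 48.5,-53.5,0,0,0,0,255, 48.5,-53.5,0,0,0,0,255]'
python3 -m crank '[0,0,0,0,0,0,255, 0,0,0,0,0,0,255, 0,0,0,0,0,0,255, 0,0,0,0,0,0,255, 0,0,0,0,0,0,255]'
python3 - <<'E'
from rig import robot
from h import *
o=robot.get_obs();print(o['position'],o['grip_width'],go(o,[.4986,-.2176,.134],201.2))
w=robot.camera("wrist");cv2.imwrite("pics/w4.png",cv2.resize(w['pixels'][80:330,120:400][:,:,::-1],None,fx=2.4,fy=2.4,interpolation=cv2.INTER_CUBIC))
E
```

```text
time: 16.3
position: [0.5239, -0.1508, 0.2374]
tool_rot: [-0.184, 0.983, 0.002, -0.002]
ft_force: [0.2, -0.1, -0.2]
grip_width: 0.016
grip_force: 25.0
time: 16.72
position: [0.4986, -0.2184, 0.238]
tool_rot: [-0.183, 0.983, 0.001, -0.001]
ft_force: [-0.5, 0.1, -1.5]
grip_width: 0.0157
grip_force: 25.0
time: 17.13
position: [0.5, -0.2169, 0.2396]
tool_rot: [-0.185, 0.983, 0.0, 0.0]
ft_force: [-0.0, -0.1, -1.5]
grip_width: 0.0158
grip_force: 25.0
[ 0.50003617 -0.21689706  0.2395897 ] 0.015783008621678637 ([1.6, -0.1, 105.6], 'heading', np.float64(-158.71), 'turn z', np.float64(0.09))
```

View pics/w4.png

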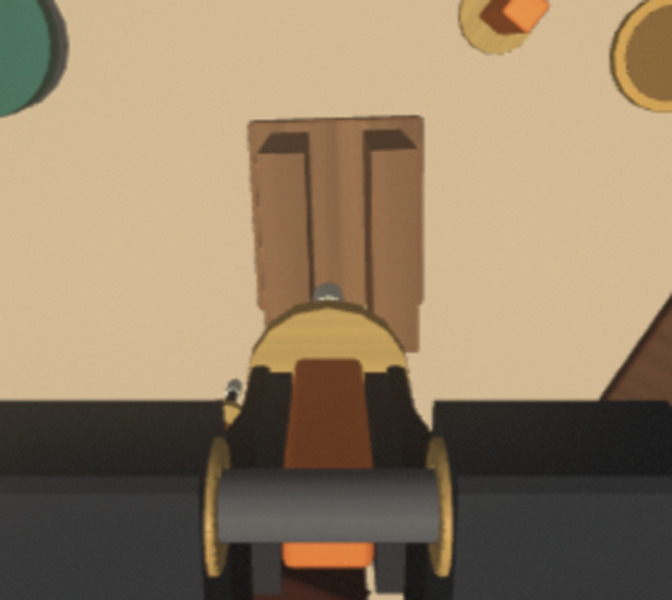

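```bash
python3 - <<'E'
from rig import robot
from h import *
o=robot.get_obs();w=robot.camera("wrist");M=w['mount']
f=lambda P:np.array(P)/2.4+[120,80]
H=o['position'][2]-.085
print("slot tool xy",cast(w,f([(308,150),(372,150),(312,290),(368,290)]),H,M).round(4).tolist())
print("wall ends", cast(w,f([(258,152),(415,150),(258,307),(422,302)]),H,M).round(4).tolist())
print("tip",cast(w,f([(315,293),(328,293),(342,293)]),.1045,M).round(4).tolist())
E
```

```text
slot tool xy [[0.0416, -0.0079], [0.0416, 0.0153], [-0.0116, -0.0068], [-0.0116, 0.0146]]
wall ends [[0.0409, -0.0261], [0.0416, 0.0309], [-0.0184, -0.0276], [-0.0164, 0.0354]]
tip [[0.0029, -0.0048], [0.0029, -0.0007], [0.0029, 0.0037]]
```

The tip at (328,293) is about 4 mm to one side of the slot's centre, so I shift +4 mm in tool y and lower.

```bash
python3 -m crank '[1,4,0,0,0,0,255, 1,4,5,0,0,0,255, 1,4,25,0,0,0,255, 1,4,45,0,0,0,255, 1,4,65,0,0,0,255]'
python3 -m crank '[0,0,15,0,0,0,255, 0,0,27,0,0,0,255, 0,0,35,0,0,0,255, 0,0,39,0,0,0,255, 0,0,39,0,0,0,255]'
python3 -m crank '[0,0,0,0,0,0,255, 0,0,0,0,0,0,255, 0,0,0,0,0,0,255, 0,0,0,0,0,0,255, 0,0,0,0,0,0,255]'
python3 -m crank '[0,0,1,0,0,0,255, 0,0,2,0,0,0,255, 0,0,2.5,0,0,0,255, 0,0,2.5,0,0,0,255, 0,0,2.5,0,0,0,255]'
```

```text
time: 17.65
position: [0.4974, -0.2143, 0.174]
tool_rot: [-0.184, 0.983, -0.0, 0.0]
ft_force: [0.3, -0.3, -1.6]
grip_width: 0.0158
grip_force: 25.0
time: 18.07
position: [0.497, -0.2141, 0.1347]
tool_rot: [-0.184, 0.983, 0.001, -0.001]
ft_force: [-0.5, -0.3, -1.3]
grip_width: 0.0153
grip_force: 25.0
time: 18.48
position: [0.4976, -0.2145, 0.1361]
tool_rot: [-0.184, 0.983, -0.0, 0.0]
ft_force: [0.6, -0.1, -1.7]
grip_width: 0.0154
grip_force: 25.0
time: 18.9
position: [0.4973, -0.2143, 0.1329]
tool_rot: [-0.184, 0.983, 0.0, -0.0]
ft_force: [-0.4, -0.3, -0.3]
grip_width: 0.0158
grip_force: 25.0
```

```bash
python3 -m crank '[0,0,0.5,0,0,0,255, 0,0,0.5,0,0,0,255, 0,0,1,0,0,0,255, 0,0,1,0,0,0,255, 0,0,1,0,0,0,255]'
python3 - <<'E'
from rig import robot
import numpy as np
F=[]
for i in range(3): F.append(robot.get_obs()['ft_force']);robot.camera("wrist")
print(np.mean(F,0),robot.get_obs()['position'])
E
```

```text
time: 19.32
position: [0.4975, -0.2144, 0.1326]
tool_rot: [-0.184, 0.983, -0.0, 0.0]
ft_force: [0.0, 1.0, 4.6]
grip_width: 0.0158
grip_force: 25.0
[-0.97522142  0.63259054  5.46842564] [ 0.4974451  -0.21438744  0.13251901]
```

Seated on the walls, with the force up to +5 N. I back off 0.5 mm, open evenly and retreat upward.

```bash
python3 -m crank '[0,0,-0.5,0,0,0,255, 0,0,-0.5,0,0,0,200, 0,0,-0.5,0,0,0,170, 0,0,-0.5,0,0,0,130, 0,0,-0.5,0,0,0,90]'
python3 -m crank '[0,0,-0.5,0,0,0,90, 0,0,-0.5,0,0,0,90, 0,0,-15,0,0,0,90, 0,0,-40,0,0,0,90, 0,0,-70,0,0,0,90]'
python3 -m crank '[0,0,-30,0,0,0,90, 0,0,-70,0,0,0,90, 0,0,-80,0,0,0,90, 0,0,-80,0,0,0,90, 0,0,-80,0,0,0,90]'
python3 - <<'E'
from rig import robot
from h import *
o=robot.get_obs();w=robot.camera("wrist");T=wT(o,w)
for b in blobs(w['pixels'],(5,170,130),(17,255,255),(100,50,400,300),100): print(b,cast(w,b[1],.153,T))
cv2.imwrite("pics/w5.png",w['pixels'][:,:,::-1])
for n in("scene","top"):
    c=robot.camera(n);d=cv2.absdiff(c['pixels'],load(n+"0")['pixels']).max(2)
    cv2.imwrite(f"pics/{n}1.png",c['pixels'][:,:,::-1])
    print(n,blobs(c['pixels'],(0,180,80),(5,255,255),(168,190,212,230) if n=="top" else (305,160,345,220),10))
    for nm,b in dict(top=[("box",(295,105,348,152)),("medal",(275,246,302,272)),("tin",(383,202,416,232))],scene=[("box",(170,260,232,310)),("medal",(218,176,242,194)),("tin",(110,204,143,230))])[n]: print(nm,d[b[1]:b[3],b[0]:b[2]].max())
E
```

```text
time: 19.88
position: [0.4974, -0.2144, 0.1323]
tool_rot: [-0.184, 0.983, 0.0, -0.0]
ft_force: [-0.2, 0.3, 0.5]
grip_width: 0.0314
grip_force: 0.0
time: 20.3
position: [0.4962, -0.2136, 0.2017]
tool_rot: [-0.184, 0.983, 0.002, -0.002]
ft_force: [0.8, 0.4, -0.6]
grip_width: 0.0553
grip_force: 0.0
time: 20.72
position: [0.4972, -0.2142, 0.2825]
tool_rot: [-0.184, 0.983, -0.0, 0.0]
ft_force: [-0.5, -0.3, -1.6]
grip_width: 0.0564
grip_force: 0.0
(162, [322.9, 87.0], [215, 29, 16, 17]) [[ 0.39853193 -0.19929248]]
(291, [256.1, 195.9], [148, 138, 18, 17]) [[ 0.49722309 -0.21545203]]
scene [(127, [329.1, 168.2], [19, 2, 12, 14])]
box 15
medal 14
tin 14
top [(140, [180.8, 203.0], [7, 7, 13, 13])]
box 26
medal 38
tin 113
```

View pics/w5.png

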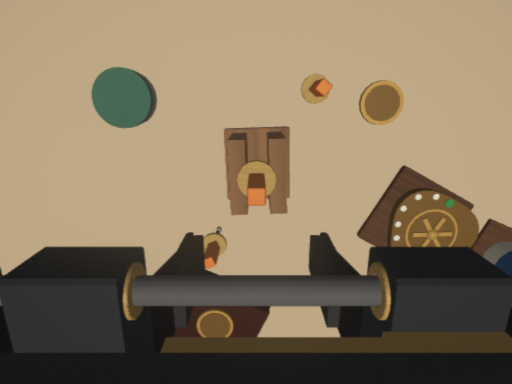

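The burnisher hangs upright at (256,185), centred in the rest, with the gripper clear. The cap reads as up, and the bystanders are unchanged in the scene view.

```bash
python3 -c "
from rig import robot
print(robot.hand_in())"
```

```text
the job is handed in; nothing more can be done
None
```

The job is done and handed in, though no verdict came back: I pressed the cap and it sprang up, ran the tip from green to red at about 2–3 N with contact at every check, and left the burnisher hanging, released, in the middle of its rest.

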